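# Air-calibration dip of an oxygen probe

## Robot

A 6-joint arm with a two-finger parallel gripper is mounted at the origin on the work surface. World frame = base frame: x ahead of the robot, y to its left, z up, the work surface at z = 0. Lengths are in m, angles in degrees, forces in N, time in s.
With the tool pointing down it reaches from about 0.35 to 0.875 m from the base axis. Payload 4.2 kg.
Tool frame: the origin (TCP) lies on the centre line of the jaws, within the pads' length; the fingertips stand r.tip_extent ahead of it and the grasp point (between the pads) lies 11 mm behind it (r.tip_extent is the distance from the TCP to the fingertips, in m); z points along the fingers, y is the line along which they close (so a half turn about z gives the same grasp; the last joint's range is limited). The gripper opens to 87 mm and grips with 3 to 60 N. Pads are 19 mm wide; open, the fingers measure 117 mm over their backs; the gripper's body (75 mm by 190 mm) begins 51 mm behind the grasp point.
Start: joints at [-53.766, 22.042, 0.453, 0, -68.411, -14.817], TCP at [0.228, -0.582, 0.231] pointing down, gripper open.
Joint ranges: [-179.83, 179.83], [-69.29, 118.12], [-61.27, 80.66], [-181.25, 117.63], [-171.15, -9.14], [-177.46, 177.46]. Speed limits (degrees/s): [159.86, 159.86, 180, 180, 180, 180].

## Interface

Orientations are given as a 3x3 rotation matrix whose columns are the frame's x, y, z axes.
In Python, from station import r gives the robot as it stands.
- The arm moves only by the shell command python3 -m jog 'ROWS'. ROWS is text: rows parted by semicolons, each of 5 numbers parted by spaces: the opening, from 0 (shut) to 1 (fully open), then the shift along the world's x, y, z in mm, then the turn about the world's z in degrees. In form: hand dx dy dz roll; .... A call has 1 to 5 rows; each row shifts and turns the commanded pose from where the row before left it; what a row does not reach is not made up. A row lasts 1/8 s, in which the tool goes at most 62.5 mm and 10.7 degrees, less where a joint would pass 70% of its speed; a pose out of reach is approached as far as the arm can. A call is refused whole if a number of a shift passes 62.5 or a number of a turn 10.7, either way. A call with a gripper value outside its range is refused whole. The fingers move at their own pace and stop on an object; the grip force is fixed at half the most. Time passes only in rows, so rows that do not move let the fingers close. It gives the time, the measured TCP pose, the force, the opening and the grip force at its end, in the units of the state.
- r.sense(): the state, without advancing time (a new reading comes with each control period).
- r.capture(name): name is "scene" or "top" or "wrist"; returns a dict with "pixels" (400x640x3 uint8, red, green, blue), "fovy" (degrees; the focal length in pixels is half the picture's height over the tangent of half this angle, whatever the lens; pixels are square), "cx", "cy" (the principal point, pixels), "origin" and "orientation" of the camera in the world; the wrist camera has in their place "T_tool_cam" (4x4, takes a point from camera to tool coordinates, whose origin is the TCP and whose axes are the flange's). Camera axes: x right, y down, z forward; pixel columns grow to the right and rows downward; lengths in m; the calibration is good to about 2 mm. A picture is of the moment at which its call begins: read the wrist's pose just before it. There is no depth.
- r.finish_job(): hands the job in; it is judged then, once.
The state is a dict: "time_s": time; "joints": joint angles; "joint_velocities": joint speeds; "effort": joint torques, N m; "tcp_pos": TCP position; "ee_rot": TCP orientation; "wrist_force": force on the tool from outside, world axes, zero at the start; "moment": the same for the moment, N m; "gripper_width": opening from 0.0 (shut) to 1.0 (fully open); "gripper_force": force on a finger pad.
Only numpy, scipy, OpenCV 4.12 (cv2) and the standard library are available. Lean on these libraries where they do the work, as an engineer would, in place of code of your own. Each camera call takes 0.05 s, during which the arm holds its last target. There are 200 camera calls.

## Task

Throw the meter's selector lever from where it leans towards you into the middle notch (lever upright) and let go of it. Then take the grey-handled probe off its forked stand, lean it in under the rack's wire shelf and hold its tip at least 20 mm below the rim of the short wide white cup, clear of the cup's floor, for a second. Hang the probe back in the fork, leaving the cup standing and everything else where it is.

Things in the scene. Friction and masses are not known exactly. Their poses are not given: they have to be found in the camera images.
- lever (a joint): selector lever of the meter, rad. 0 = front notch (leaning 0.7 rad = 40 deg towards the meter's -x; it starts in or just out of it), 0.7 = middle notch, upright, beside the two white lines; 1.4 = rear notch (leaning to +x). Stiff: it stays where it is left; about 1.5 N at the knob moves it
- lever_knob (a point): centre of the lever's black ball knob, 22 mm across, 80 mm from the pivot; it moves with the lever in the meter's x-z plane
- lever_pivot (a point): the lever's pivot axis (along the meter's y), 72 mm above the bench
- meter: fixed grey meter left or right of the rack, 140 mm wide (y), 70 mm high, from x = -50 to +100 mm, white display hump 93 mm high from x = 50 to 100. Origin on the bench under the lever pivot, +x away from the robot at yaw 0. Toothed steel quadrants 11 mm either side of the lever reach 105 mm above the bench
- probe: loose wireless probe, 185 mm long, about 120 g, hanging upright in the fork. Origin at the centre of its TIP, +z up along it to the handle: dark steel tip 12 mm across (z 0 to 25 mm), steel stem 10 mm across (to 100), black collar 32 mm across (100 to 108), round grey handle 18 mm across (108 to 185)
- probe_grip (a point): middle of the grey handle, 145 mm above the tip on the probe's axis, good to grip; any yaw
- probe_collar (a point): centre of the collar's flat underside, 100 mm above the tip on the axis
- stand: fixed stand, left or right of the rack, opposite the meter: base plate 120 x 110 x 10 mm, post 65 mm behind the slot, at the top (150 mm) a level aluminium fork 10 mm thick, its 16 mm slot open to the stand's -x (about towards the robot). Prongs reach from 25 mm in front of the origin to 35 mm behind, outer width 44 mm. Origin on the bench under the probe's place
- stand_seat (a point): probe's place in the fork, on its top face, 150 mm above the bench: the collar's underside rests here, 31 mm from the closed end of the slot and 25 mm from its open end
- rack: fixed rack. Base board 150 (x) x 250 (y) x 12 mm; two rear posts (x = 66, y = +-115 mm) carry a steel wire shelf (wires 6 mm thick, 23 mm apart) at 185 mm height from x = -58 to +73 mm, right over the cup; front and sides open. Small vials on the shelf's rear reach 240 mm. Origin on the bench under the board's centre, +x away from the robot at yaw 0
- cup: loose empty white calibration cup, the short wide vessel: 60 mm across the mouth, 55 mm high, 3 mm wall, about 5 mm floor, narrowing slightly downwards. Origin at the centre of its underside, on the rack's base board, under the shelf, left or right half
- cylinder: bystander: tall narrow open glass cylinder, 42 mm across, 100 mm high, in the other half of the rack. Origin at the centre of its underside
- wash_bottle: bystander: closed white bottle, 60 mm across, 150 mm high. Origin at the centre of its underside
- vial: bystander: small amber capped jar, 28 mm across, 55 mm high, on the bench in front of the rack. Origin at the centre of its underside

How it is judged (in metres and radians):
On the way, in this order (a step that is already met when the one before it is completed fails the run):
1. lever in the middle notch (within 0.12 rad of upright) and let go of, with the probe still hanging in its fork (value of joint lever between 0.58 and 0.82 rad and contact force between the fingers and meter below 0.3 N and distance between probe and stand_seat below 0.115 m), for 0.3 s.
2. probe held in the fingers and taken off the stand, its collar more than 50 mm from its seat (contact force between the fingers and probe above 0.5 N and distance between probe_collar and stand_seat above 0.05 m), for 0.1 s.
3. the held probe's tip inside the short wide cup, at least 20 mm below its rim and 8 mm or more above its underside (so off the floor), within 20 mm of its axis, for one second (contact force between the fingers and probe above 0.5 N and z of probe in the frame of cup between 0.008 and 0.035 m and horizontal distance between probe and cup below 0.02 m), for 1 s.
At the end, for the whole second after the job is handed in: The probe hangs at rest in the fork, let go of: collar flat on the prongs (within 4 mm of their top face in height), upright within 5 degrees, within 15 mm of its seat point; the lever stands in the middle notch within 0.12 rad of upright; the cup stands upright (value of joint lever between 0.58 and 0.82 rad and horizontal distance between probe_collar and stand_seat below 0.015 m and z of probe_collar in the frame of stand_seat between -0.004 and 0.004 m and angle between probe's own z axis and vertical below 0.09 rad and linear speed of probe below 0.02 m/s and contact force between the fingers and probe below 0.1 N and angle between cup's own z axis and vertical below 0.05 rad); the robot touches nothing.
It fails at once if the lever swept through into the rear half, more than 0.4 rad past upright (value of joint lever above 1.1 rad).
It fails at once if the cup shifted more than 25 mm, tipped more than 15 degrees, pressed by the probe with more than 12 N or touched by the fingers (distance of cup from where it was at the start of the episode above 0.025 m or angle between cup's own z axis and vertical above 0.26 rad or contact force between probe and cup above 12 N or contact force between the fingers and cup above 1 N).
It fails at once if the rack or its shelf knocked with more than 15 N by probe or robot (contact force between any of probe, the fingers, the arm and rack above 15 N).
It fails at once if the probe dropped (its tip less than 10 mm above the bench), or banged onto its stand with more than 40 N (height (world z) of probe below 0.01 m or contact force between probe and stand above 40 N).
It fails at once if a bystander (glass cylinder, white bottle or amber jar) moved more than 20 mm (distance of any of cylinder, wash_bottle, vial from where it was at the start of the episode above 0.02 m).
It also fails if it takes over 67 s, if anything falls off the work surface, if the arm or the gripper's body presses on something with over 40 N, if the wrist force passes 120 N, or if a joint passes its speed limit or range.

## Working session

There is one attempt and no reset: what is moved stays moved. The work goes in short steps, Python scripts to look and compute and a shell command to move; the robot and the scene stay as the last step left them, time stands still between calls to the robot, and variables do not carry over. Pictures are saved under pics/ and viewed, at most 10 in all, crops included, and the job is handed in when it is done.

```bash
mkdir -p pics; ls; cat > h.py <<'E'
from station import r
import numpy as np, cv2, pickle
def cap(n,f):
    s=r.sense(); c=r.capture(n); cv2.imwrite('pics/'+f+'.png',c['pixels'][:,:,::-1])
    if n=='wrist':
        T=np.eye(4);T[:3,:3]=s['ee_rot'];T[:3,3]=s['tcp_pos'];M=T@c['T_tool_cam'];c['origin']=M[:3,3];c['orientation']=M[:3,:3]
    pickle.dump(dict(c),open('pics/'+f+'.pkl','wb')); return c
def ld(f): return pickle.load(open('pics/'+f+'.pkl','rb'))
def ray(c,u,v):
    f=200/np.tan(np.radians(c['fovy'])/2)
    d=np.array(c['orientation'])@np.array([(u-c['cx'])/f,(v-c['cy'])/f,1]); return np.array(c['origin']),d/np.linalg.norm(d)
def onz(c,u,v,z):
    o,d=ray(c,u,v); return o+d*(z-o[2])/d[2]
def tri(*obs):
    A=np.zeros((3,3));b=np.zeros(3);L=[]
    for c,u,v in obs:
        o,d=ray(c,u,v);P=np.eye(3)-np.outer(d,d);A+=P;b+=P@o;L.append((P,o))
    x=np.linalg.solve(A,b); return x,[round(float(np.linalg.norm(P@(x-o)))*1000,1) for P,o in L]
def proj(c,p):
    q=np.array(c['orientation']).T@(np.array(p)-c['origin']);f=200/np.tan(np.radians(c['fovy'])/2)
    return q[:2]/q[2]*f+[c['cx'],c['cy']]
E
python3 - <<'E'
from h import *
for n in ['scene','top','wrist']:
    c=cap(n,n+'0'); print(n,c['fovy'],c['cx'],c['cy'],np.round(c['origin'],3),np.round(c['orientation'],3).tolist())
print(r.tip_extent, r.sense())
E
```

```text
pics
scene 50.041002730881296 325.09311221330574 201.5328543525916 [ 0.968 -0.488  0.95 ] [[0.8, 0.472, -0.37], [0.6, -0.625, 0.5], [0.005, -0.622, -0.783]]
top 52.05857217360534 314.1344191114315 206.3689308960676 [0.395 0.005 1.252] [[0.004, -0.988, 0.154], [-1.0, -0.006, -0.013], [0.014, -0.154, -0.988]]
wrist 71.98465609490543 315.4990069288133 201.9887589467901 [ 0.153 -0.612  0.384] [[-0.366, 0.889, 0.274], [0.931, 0.349, 0.109], [0.002, 0.295, -0.955]]
0.008 {'time_s': 0.15, 'joints': array([-5.37664274e+01,  2.20818035e+01,  3.97447402e-01, -1.94361761e-02,
       -6.84110187e+01, -1.48148505e+01]), 'joint_velocities': array([-0.04614328, -0.05506452,  0.07575873,  0.04799975,  0.08679405,
        0.00736242]), 'effort': array([-6.86061067e-04, -3.91053200e+01,  1.87586975e+01,  4.22229946e+00,
        1.23646954e-02, -1.44317055e-04]), 'tcp_pos': array([ 0.2280702 , -0.58142961,  0.22969938]), 'ee_rot': array([[-9.30982163e-01, -3.65063940e-01, -7.29470794e-04],
       [-3.65064649e-01,  9.30980915e-01,  1.52911882e-03],
       [ 1.20897248e-04,  1.68988634e-03, -9.99998565e-01]]), 'wrist_force': array([ 0.23831243, -0.31942749, -0.32422111]), 'moment': array([-0.00807246, -0.01156166,  0.03364368]), 'gripper_force': 0.0, 'gripper_width': 0.9998574522444605}
```

View pics/scene0.png

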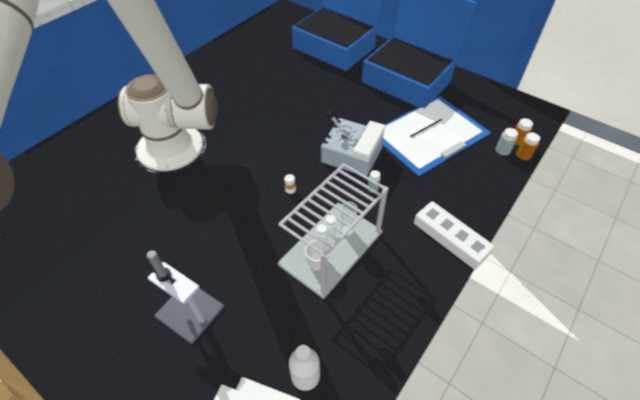

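View pics/top0.png

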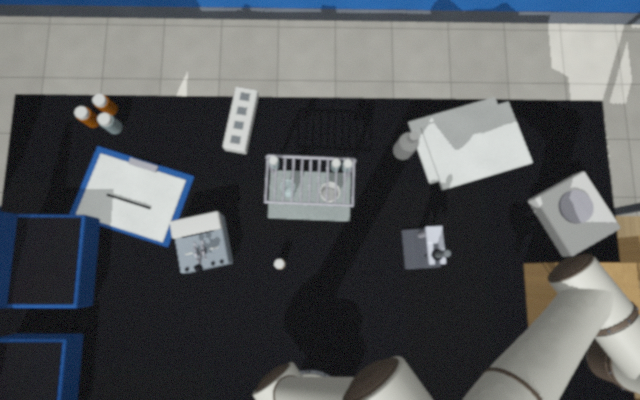

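The scene view shows the stand with the probe at about (160,270), the rack at (330,220) with the cup at its near end (315,255), and the meter at (350,145). In the top view the meter is at (203,243), the stand at (425,248), the rack at (310,187), and the cup ring at (330,190).

I'll enlarge the key regions next.

```bash
python3 - <<'E'
from h import *
def crop(n,x,y,w,h,k):
    im=cv2.imread(f'pics/{n}.png')[y:y+h,x:x+w]; im=cv2.resize(im,None,fx=k,fy=k,interpolation=cv2.INTER_CUBIC)
    for i in range(0,w,10): cv2.line(im,(i*k,0),(i*k,6 if i%50 else 14),(0,255,255),1)
    for j in range(0,h,10): cv2.line(im,(0,j*k),(6 if j%50 else 14,j*k),(0,255,255),1)
    return im
a=np.hstack([crop('top0',160,200,80,80,5),crop('top0',390,210,80,80,5)])
b=np.hstack([crop('scene0',310,100,80,80,5)[:200*2],crop('scene0',140,240,80,80,5)])
im=np.vstack([a,b]); cv2.imwrite('pics/c1.png',cv2.resize(im,(600,600)))
im=np.hstack([crop('top0',260,145,100,80,4),crop('scene0',275,160,100,80,4)]); 
cv2.imwrite('pics/c2.png',im)
t=ld('top0')
for n,u,v,z in [('meter',203,243,.07),('probe top',441,254,.235),('cup',330,190,.067),('rackfrontL',267,219,.012),('rackfrontR',350,220,.012),('vial',279,264,.055),('bottle',405,146,.15),('shelfL',266,205,.185),('shelfR',355,206,.185)]: print(n,np.round(onz(t,u,v,z),3))
E
```

```text
meter [0.47  0.309 0.07 ]
probe top [ 0.435 -0.323  0.235]
cup [ 0.628 -0.057  0.067]
rackfrontL [0.548 0.133 0.012]
rackfrontR [ 0.546 -0.12   0.012]
vial [0.412 0.091 0.055]
bottle [ 0.739 -0.262  0.15 ]
shelfL [0.564 0.118 0.185]
shelfR [ 0.562 -0.116  0.185]
```

View pics/c1.png

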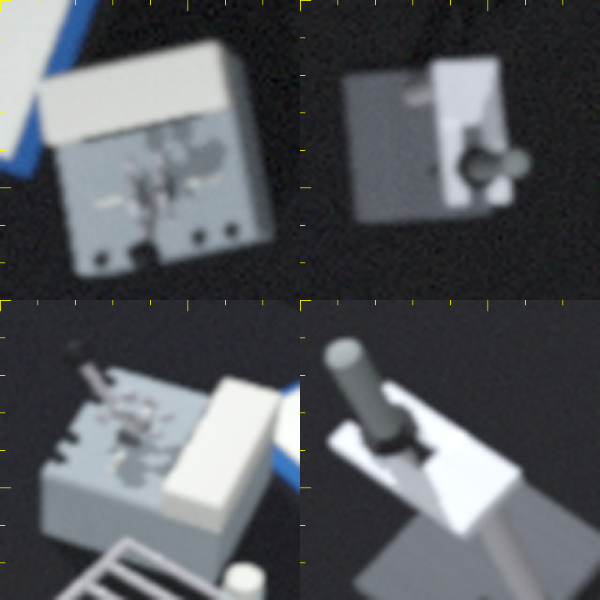

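View pics/c2.png

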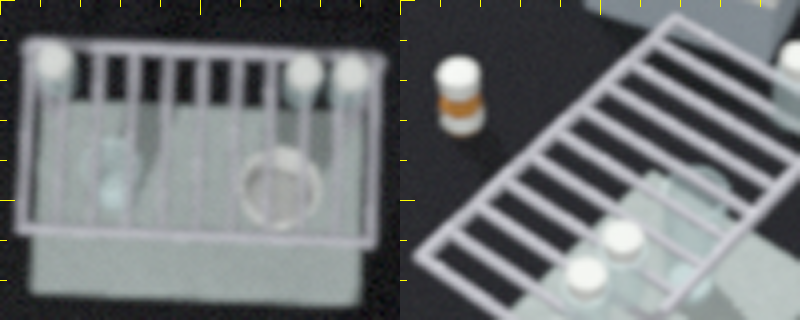

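The crops give the knob at top (198.1,267.5) and scene (330.5,113.9). The probe's handle top is at top (447.3,253.5) and scene (152,254.1). The cup rim centre is at top (330,191.8), and the front wire of the shelf runs from (264.3,202.8) to (353.3,205.8).

```bash
python3 - <<'E'
from h import *
t=ld('top0');s=ld('scene0')
def P(n,x):print(n,np.round(x[0],4),x[1])
P('knob',tri((t,198.1,267.5),(s,330.5,113.9)))
P('probetop',tri((t,447.3,253.5),(s,152,254.1)))
P('collar',tri((t,438,254),(s,163.5,273.5)))
P('shelf -y front',tri((t,353.3,205.8),(s,279.5,224.3)))
P('shelf +y front',tri((t,264.3,202.8),(s,343.75,164.3)))
a,b=onz(t,180.8,273.3,.07),onz(t,232,263.5,.07);d=a-b;print('meter front',a,b,np.linalg.norm(d),'yaw',np.degrees(np.arctan2(-d[0],d[1])))
k=3.75
F=[onz(t,390+(x-300)/k,210+y/k,.15) for x,y in [(432,65),(445,208),(497,60),(512,203)]]
print(np.round(F,3)); d=(F[0]-F[1]+F[2]-F[3]);print('stand yaw',np.degrees(np.arctan2(d[1],d[0])))
print('cup',onz(t,330,191.8,.067))
E
```

```text
knob [0.4003 0.3021 0.1346] [0.1, 0.1]
probetop [ 0.4377 -0.3381  0.2329] [1.5, 1.5]
collar [ 0.4393 -0.3384  0.1583] [1.4, 1.4]
shelf -y front [ 0.5639 -0.111   0.1846] [1.2, 1.2]
shelf +y front [0.5706 0.1238 0.1813] [0.6, 0.6]
meter front [0.38422537 0.36745173 0.07      ] [0.41238438 0.22356969 0.07      ] 0.1466116322099144 yaw 11.07333598546126
[[ 0.511 -0.31   0.15 ]
 [ 0.408 -0.316  0.15 ]
 [ 0.515 -0.358  0.15 ]
 [ 0.412 -0.364  0.15 ]]
stand yaw 3.256248770928478
cup [ 0.62292376 -0.05658709  0.067     ]
```

```bash
python3 -m jog '1 20 0 55 0; 1 30 10 50 0; 1 40 40 10 0; 1 40 45 0 0; 1 30 50 0 0' && python3 -m jog '1 12 58 0 0; 1 0 60 0 0; 1 0 60 0 0; 1 0 60 0 0; 1 0 60 0 0' && python3 -m jog '1 0 60 0 0; 1 0 60 0 0; 1 0 60 0 0; 1 0 60 0 0; 1 0 60 0 0' && python3 -m jog '1 -10 60 0 -5; 1 -20 55 0 -5.4; 1 0 40 -40 0; 1 0 0 0 0; 1 0 0 0 0' && python3 - <<'E'
from h import *
cap('wrist','w1')
E
```

```text
time_s: 0.78
tcp_pos: [0.3895, -0.4353, 0.3448]
ee_rot: [[-0.931, -0.365, -0.0], [-0.365, 0.931, 0.001], [0.0, 0.001, -1.0]]
wrist_force: [0.5, -0.4, -0.1]
gripper_width: 1.001
gripper_force: 0.0
time_s: 1.4
tcp_pos: [0.3997, -0.137, 0.3455]
ee_rot: [[-0.931, -0.365, 0.0], [-0.365, 0.931, 0.0], [-0.0, 0.0, -1.0]]
wrist_force: [0.7, 0.7, 0.5]
gripper_width: 1.003
gripper_force: 0.0
time_s: 2.02
tcp_pos: [0.3996, 0.1631, 0.3457]
ee_rot: [[-0.931, -0.366, 0.0], [-0.366, 0.931, 0.0], [-0.001, 0.0, -1.0]]
wrist_force: [1.3, 0.1, -0.1]
gripper_width: 0.997
gripper_force: 0.0
time_s: 2.65
tcp_pos: [0.3704, 0.316, 0.3057]
ee_rot: [[-0.981, -0.191, 0.0], [-0.191, 0.981, -0.001], [-0.0, -0.001, -1.0]]
wrist_force: [0.4, 0.0, 0.3]
gripper_width: 1.004
gripper_force: 0.0
```

View pics/w1.png

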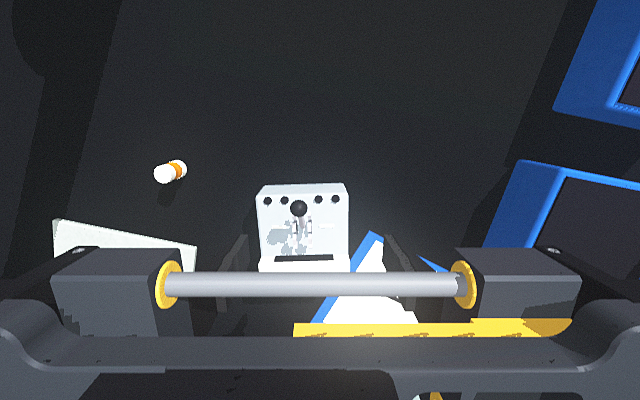

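The wrist view shows the knob at (299,208) and the meter's front edge at the top, (258,190) to (347,183).

```bash
python3 - <<'E'
from h import *
w=ld('w1');t=ld('top0');s=ld('scene0')
k=onz(w,299,208,.134);print(k,tri((t,198.1,267.5),(s,330.5,113.9),(w,299,208)))
a,b=onz(w,259,190,.07),onz(w,347,183,.07);d=b-a;print(a,b,np.linalg.norm(d),np.degrees(np.arctan2(-d[0],d[1])))
print(k-r.sense()['tcp_pos'])
E
```

```text
[0.401785   0.30006966 0.134     ] (array([0.40086215, 0.30086501, 0.13618908]), [1.0, 0.4, 0.8])
[0.40745242 0.23778301 0.07      ] [0.37236069 0.36189823 0.07      ] 0.12898068579521674 15.787457077004468
[ 0.0311756  -0.01579274 -0.17238566]
```

```bash
python3 -m jog '1 31 -15.5 -30 -1; 0.7 0 0 -55 0; 0.6 0 0 -50 0; 0.6 0 0 -47 0; 0.6 0 0 0 0' && python3 -m jog '0 0 0 0 0; 0 0 0 0 0; 0 0 0 0 0; 0 0 0 0 0'
```

```text
time_s: 3.32
tcp_pos: [0.4005, 0.2983, 0.1219]
ee_rot: [[-0.985, -0.172, -0.004], [-0.172, 0.985, -0.005], [0.004, -0.004, -1.0]]
wrist_force: [0.6, -0.2, 1.2]
gripper_width: 0.646
gripper_force: 0.0
time_s: 3.82
tcp_pos: [0.4012, 0.3002, 0.1243]
ee_rot: [[-0.985, -0.174, 0.0], [-0.174, 0.985, -0.001], [-0.0, -0.001, -1.0]]
wrist_force: [-0.6, -2.1, 0.5]
gripper_width: 0.232
gripper_force: 30.4
```

```bash
python3 -m jog '0 11.1 2.5 8.1 0; 0 12.4 2.7 5.9 0; 0 13.2 2.9 3.6 0; 0 13.6 3 1.2 0; 0 0 0 0 0' && python3 -m jog '0.4 0 0 0 0; 0.5 0 0 0 0; 0.5 0 0 0 0; 0.5 0 0 40 0;0.5 0 0 40 0' && python3 -m jog '0.5 0 0 50 0; 1 -60 0 0 0; 1 -20 0 0 0; 1 0 0 0 0' && python3 - <<'E'
from h import *
cap('wrist','w2');cap('top','t2');cap('scene','s2')
def crop(n,x,y,w,h,k): return cv2.resize(cv2.imread(f'pics/{n}.png')[y:y+h,x:x+w],None,fx=k,fy=k,interpolation=cv2.INTER_CUBIC)
cv2.imwrite('pics/c3.png',np.hstack([crop('w2',200,150,200,160,2),crop('s2',310,100,80,64,5)]))
E
```

```text
time_s: 4.45
tcp_pos: [0.4534, 0.312, 0.1423]
ee_rot: [[-0.985, -0.173, 0.002], [-0.173, 0.985, 0.0], [-0.002, -0.0, -1.0]]
wrist_force: [0.5, -1.6, 0.2]
gripper_width: 0.236
gripper_force: 30.0
time_s: 5.08
tcp_pos: [0.4513, 0.3119, 0.2233]
ee_rot: [[-0.985, -0.174, -0.0], [-0.174, 0.985, -0.0], [0.0, -0.0, -1.0]]
wrist_force: [1.1, 1.0, -0.3]
gripper_width: 0.496
gripper_force: 0.0
time_s: 5.58
tcp_pos: [0.3706, 0.3119, 0.2729]
ee_rot: [[-0.984, -0.176, 0.001], [-0.176, 0.984, 0.001], [-0.001, 0.001, -1.0]]
wrist_force: [-0.0, 0.1, 0.6]
gripper_width: 0.758
gripper_force: 0.0
```

View pics/c3.png

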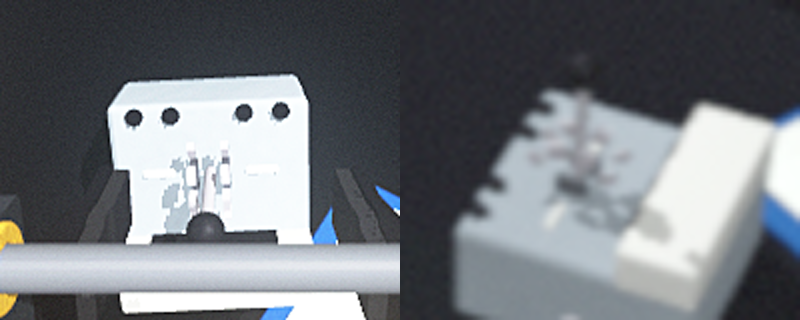

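The crop shows the lever standing: knob at wrist (302.5,264) and scene (346.6,113), white lines at wrist (279,237) and (330.5,235).

```bash
python3 - <<'E'
from h import *
w=ld('w2');s=ld('s2')
k=tri((w,302.5,264),(s,346.6,113));print(k)
a,b=onz(w,279,237,.07),onz(w,330.5,235,.07);d=b-a;print(a,b,np.degrees(np.arctan2(-d[0],d[1])))
m=(a+b)/2;x=np.array([np.cos(.2),np.sin(.2)]);off=(k[0][:2]-m[:2])@x;print('knob ahead of lines',off,'rad',np.arcsin(off/.08))
E
```

```text
(array([0.44845155, 0.31118194, 0.15549624]), [1.3, 1.3])
[0.46015347 0.27478854 0.07      ] [0.44422487 0.34592751 0.07      ] 12.620826881331181
knob ahead of lines -0.0034994337224621163 rad -0.04375688348856531
```

```bash
python3 -m jog '1 0 0 50 0; 1 20 -40 22 -3; 1 20 -55 0 -4; 1 0 -60 0 0; 1 0 -60 0 0' && python3 -m jog '1 0 -60 0 0; 1 0 -60 0 0; 1 0 -60 0 0; 1 0 -60 0 0; 1 0 -60 0 0' && python3 -m jog '1 0 -60 0 0; 1 0 -60 0 0; 1 0 -15 0 0; 1 0 0 0 0' && python3 - <<'E'
from h import *
cap('wrist','w3'); print(np.round(r.sense()['joints'],1))
E
```

```text
time_s: 6.35
tcp_pos: [0.4123, 0.0949, 0.3439]
ee_rot: [[-0.999, -0.052, -0.0], [-0.052, 0.999, -0.001], [0.0, -0.001, -1.0]]
wrist_force: [1.6, -1.2, 0.7]
gripper_width: 0.997
gripper_force: 0.0
time_s: 6.98
tcp_pos: [0.4118, -0.206, 0.3441]
ee_rot: [[-0.999, -0.052, -0.0], [-0.052, 0.999, -0.0], [0.0, -0.0, -1.0]]
wrist_force: [0.7, -0.3, -0.0]
gripper_width: 0.999
gripper_force: 0.0
time_s: 7.48
tcp_pos: [0.4115, -0.3394, 0.3432]
ee_rot: [[-0.999, -0.05, -0.002], [-0.05, 0.999, 0.001], [0.002, 0.001, -1.0]]
wrist_force: [-0.3, -0.2, 1.3]
gripper_width: 1.002
gripper_force: 0.0
[-22.    9.5  -0.8  -0.  -79.8 -65.1]
```

View pics/w3.png

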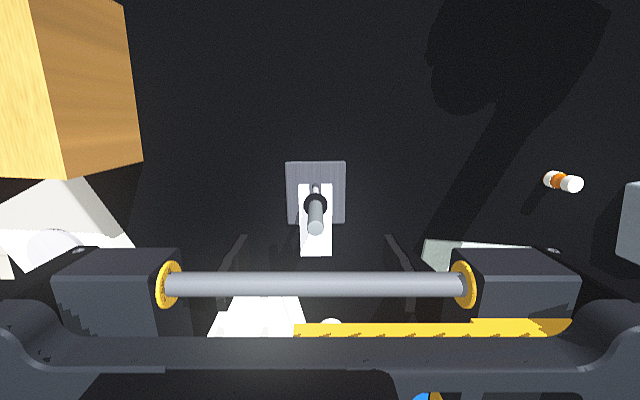

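The wrist view shows the probe's handle top at (316,228), its collar at (314,203), and the fork running from about (300,185) to (332,256).

```bash
python3 - <<'E'
from h import *
w=ld('w3');t=ld('top0');s=ld('scene0')
print('top',onz(w,316,228,.235),tri((t,447.3,253.5),(s,152,254.1),(w,316,228)))
print('collar',onz(w,314,203,.158),tri((t,438,254),(s,163.5,273.5),(w,314,203)))
im=w['pixels'].astype(int);m=((im.min(2)>225)).astype(np.uint8)[180:260,290:340]
ys,xs=np.nonzero(m)
for v in (186,194,240,250,254):
    q=np.nonzero(m[v-180])[0]+290; print(v,q.min(),q.max(),onz(w,q.min()-.5,v,.15),onz(w,q.max()+.5,v,.15))
E
```

```text
top [ 0.43959981 -0.33821698  0.235     ] (array([ 0.43868231, -0.33805572,  0.23458713]), [2.0, 1.4, 1.0])
collar [ 0.43673488 -0.34075391  0.158     ] (array([ 0.43830176, -0.33930816,  0.15622347]), [1.0, 2.4, 1.7])
186 298 331 [ 0.41720877 -0.36321626  0.15      ] [ 0.41496553 -0.3191002   0.15      ]
194 298 331 [ 0.42798153 -0.36287326  0.15      ] [ 0.42571964 -0.31836694  0.15      ]
240 300 331 [ 0.49368127 -0.35801892  0.15      ] [ 0.49144562 -0.31388545  0.15      ]
250 301 331 [ 0.50886663 -0.35610534  0.15      ] [ 0.50667696 -0.31284691  0.15      ]
254 301 331 [ 0.51506987 -0.35588797  0.15      ] [ 0.51287051 -0.31242461  0.15      ]
```

```bash
python3 -m jog '1 0 0 10 10.6; 1 0 0 0 10.6; 1 0 0 0 10.6; 1 0 0 0 10.6; 1 0 0 0 10.6' >/dev/null && python3 -m jog '1 0 0 0 10.6; 1 0 0 0 10.6; 1 0 0 0 10.6; 1 0 0 0 10.6; 1 0 0 0 10.6' >/dev/null && python3 -m jog '1 0 0 0 10.6; 1 0 0 0 10.6; 1 0 0 0 10.6; 1 0 0 0 10.6; 1 0 0 0 10.6' >/dev/null && python3 -m jog '1 0 0 0 10.6; 1 26 0 0 10.6; 0.7 0 0 0 0.6; 0.6 0 0 0 0; 0.6 0 0 0 0'
```

```text
time_s: 10.02
tcp_pos: [0.4371, -0.3377, 0.3548]
ee_rot: [[0.998, 0.066, 0.0], [0.066, -0.998, -0.0], [0.0, 0.0, -1.0]]
wrist_force: [-0.4, -0.5, 0.2]
gripper_width: 0.741
gripper_force: 0.0
```

```bash
python3 -m jog '0.6 1.5 -1.2 -60 0; 0.6 0 0 -60 0; 0.6 0 0 -40 0; 0.6 0 0 -10.5 0; 0.6 0 0 0 0' && python3 -m jog '0 0 0 0 0; 0 0 0 0 0; 0 0 0 0 0; 0 0 0 0 0; 0 0 0 0 0'
```

```text
time_s: 10.65
tcp_pos: [0.4394, -0.3398, 0.1847]
ee_rot: [[0.998, 0.066, 0.001], [0.066, -0.998, -0.001], [0.001, 0.001, -1.0]]
wrist_force: [-0.2, 0.4, 1.3]
gripper_width: 0.599
gripper_force: 0.0
time_s: 11.28
tcp_pos: [0.4391, -0.3393, 0.184]
ee_rot: [[0.998, 0.067, 0.0], [0.067, -0.998, 0.0], [0.0, -0.0, -1.0]]
wrist_force: [-0.3, 0.6, 1.2]
gripper_width: 0.202
gripper_force: 30.0
```

```bash
python3 -m jog '0 0 0 15 0; 0 0 0 30 0; 0 10 0.7 0 0; 0 10 0.7 0 0; 0 0 0 0 0' && python3 -m jog '0 6 0.4 0 0; 0 4 0.3 0 0; 0 4 0.3 0 0; 0 4 0.3 0 0; 0 0 0 0 0'
```

```text
time_s: 11.9
tcp_pos: [0.4593, -0.3376, 0.2275]
ee_rot: [[0.998, 0.067, -0.002], [0.067, -0.998, 0.001], [-0.002, -0.001, -1.0]]
wrist_force: [-0.1, 0.4, -1.7]
gripper_width: 0.195
gripper_force: 30.0
time_s: 12.52
tcp_pos: [0.4739, -0.3367, 0.2279]
ee_rot: [[0.998, 0.066, -0.009], [0.066, -0.998, 0.002], [-0.009, -0.002, -1.0]]
wrist_force: [-4.9, -1.0, -0.3]
gripper_width: 0.201
gripper_force: 30.0
```

```bash
python3 -m jog '0 4 0.3 0 0; 0 4 0.3 0 0; 0 4 0.3 0 0; 0 0 0 0 0' && python3 -m jog '0 5 0.3 0 0; 0 5 0.4 0 0; 0 5 0.3 0 0; 0 5 0.4 0 0; 0 0 0 0 0'
```

```text
time_s: 13.02
tcp_pos: [0.4856, -0.3358, 0.2272]
ee_rot: [[0.998, 0.066, -0.01], [0.066, -0.998, 0.002], [-0.01, -0.003, -1.0]]
wrist_force: [-5.3, -2.0, -2.1]
gripper_width: 0.198
gripper_force: 30.0
time_s: 13.65
tcp_pos: [0.5059, -0.3339, 0.2271]
ee_rot: [[0.998, 0.066, -0.009], [0.066, -0.998, 0.003], [-0.009, -0.003, -1.0]]
wrist_force: [-6.2, 0.6, -1.5]
gripper_width: 0.194
gripper_force: 30.0
```

```bash
python3 -m jog '0 6 0.4 0 0; 0 6 0.4 0 0; 0 6 0.4 0 0; 0 6 0.4 0 0; 0 5 0.3 0 0' && python3 -m jog '0 0 0 0 0;0 -8 0 30 0; 0 -10 0 50 0; 0 0 0 40 0; 0 0 0 0 0' && python3 - <<'E'
from h import *
cap('top','t4');cap('scene','s4')
def crop(n,x,y,w,h,k): return cv2.resize(cv2.imread(f'pics/{n}.png')[y:y+h,x:x+w],None,fx=k,fy=k,interpolation=cv2.INTER_CUBIC)
cv2.imwrite('pics/c4.png',np.hstack([crop('t4',380,180,130,130,3),crop('s4',100,180,130,130,3)]))
E
```

```text
time_s: 14.28
tcp_pos: [0.5391, -0.3326, 0.2292]
ee_rot: [[0.998, 0.067, 0.002], [0.067, -0.998, -0.001], [0.002, 0.001, -1.0]]
wrist_force: [-1.8, -0.6, -1.4]
gripper_width: 0.196
gripper_force: 29.9
time_s: 14.9
tcp_pos: [0.5224, -0.3334, 0.3543]
ee_rot: [[0.998, 0.067, 0.012], [0.067, -0.998, -0.005], [0.012, 0.006, -1.0]]
wrist_force: [-0.7, -0.1, -1.4]
gripper_width: 0.196
gripper_force: 30.0
```

View pics/c4.png

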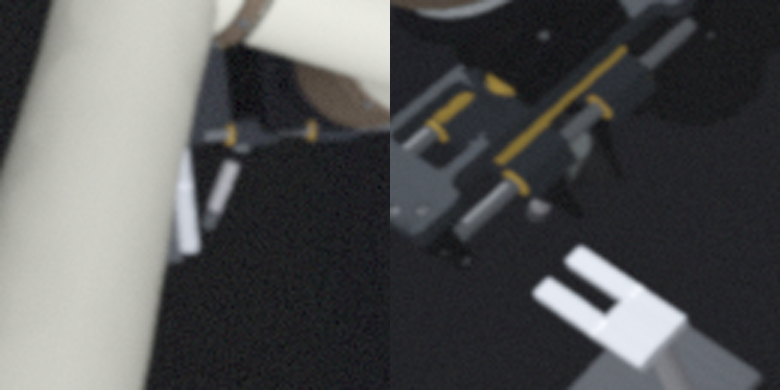

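```bash
python3 -m jog '0 -20 30 0 -10.6; 0 -20 30 0 -10.6; 0 -20 30 0 -10.6; 0 -20 30 0 -10.6; 0 -20 30 0 -10.6' >/dev/null && python3 -m jog '0 -10 30 0 -10.6; 0 0 30 0 -10.6; 0 0 20 0 -10.6; 0 0 20 0 -10.6; 0 0 15 0 -10.6' >/dev/null && python3 -m jog '0 0 10 0 -10.6; 0 0 10 0 -10.6; 0 0 0 0 -10.6; 0 0 0 0 -10.6; 0 0 0 0 -10.6' >/dev/null && python3 -m jog '0 0 0 0 -10.6; 0 0 0 0 -10.6; 0 0 0 0 -5.2; 0 0 0 0 0; 0 0 0 0 0' && python3 - <<'E'
from h import *
for n in ['top','scene','wrist']: cap(n,n[0]+'5')
def crop(n,x,y,w,h,k): return cv2.resize(cv2.imread(f'pics/{n}.png')[y:y+h,x:x+w],None,fx=k,fy=k,interpolation=cv2.INTER_CUBIC)
t=np.hstack([crop('t5',280,150,100,75,4),crop('s5',180,130,100,75,4)])
cv2.imwrite('pics/c5.png',np.vstack([t,crop('w5',120,140,400,150,2)]))
E
```

```text
time_s: 17.5
tcp_pos: [0.4099, -0.0474, 0.3482]
ee_rot: [[-1.0, 0.026, -0.001], [0.026, 1.0, -0.0], [0.001, -0.0, -1.0]]
wrist_force: [0.6, 0.1, -1.4]
gripper_width: 0.196
gripper_force: 30.0
```

View pics/c5.png

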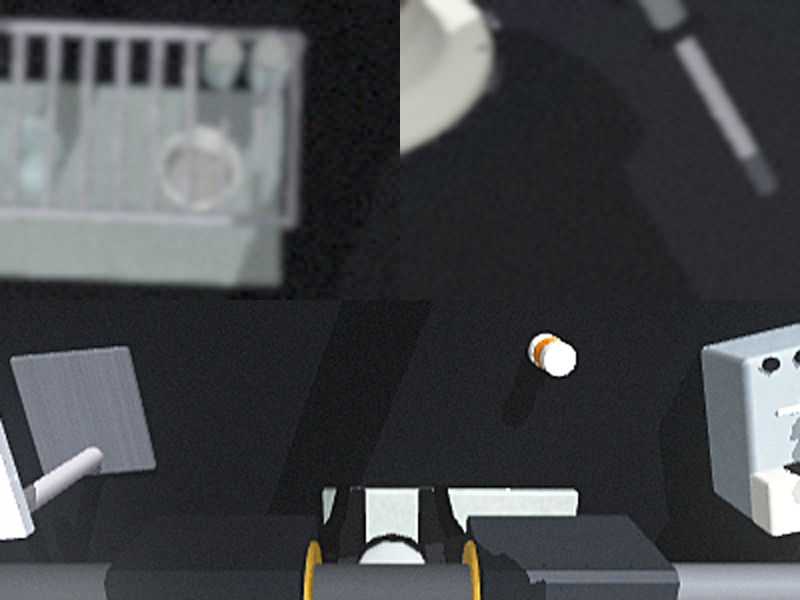

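The crop shows the tip at scene (272,177.5), the collar at about (248,137), and the cup and cylinder unmoved. Next I intersect these rays with the vertical plane of the jaws.

```bash
python3 - <<'E'
from h import *
s=ld('s5');S=r.sense();p=S['tcp_pos'];n=S['ee_rot'][:,1];n[2]=0;n/=np.linalg.norm(n)
g=p+[0,0,.011]
def pl(u,v):
    o,d=ray(s,u,v);return o+d*((g-o)@n)/(d@n)
T=pl(271.2,176.5);E=pl(272,177.5)
# stem axis points (light stem from crop (690,45) to (748,155))
A=pl(180+290/4,130+45/4);B=pl(180+348/4,130+155/4)
print('grasp',g,'tip',T,E,'stem',A,B)
for a,b in((A,B),(A,T),(g,T),(g,E)):
    d=b-a;print(np.degrees(np.arctan2(d[0],-d[2])),np.linalg.norm(d))
t=ld('t5');print('tip proj top',proj(t,T))
# dark/bright profile near there
im=t['pixels'];u,v=proj(t,T).astype(int)
print(im[v-20:v+20:2,u-14:u+15:2].mean(2).astype(int))
E
```

```text
grasp [ 0.41000317 -0.04748546  0.35961002] tip [ 0.49443044 -0.04976405  0.24001331] [ 0.49661351 -0.04982297  0.23821614] stem [ 0.45118572 -0.04859692  0.32107029] [ 0.48424913 -0.04948927  0.25835085]
27.796569296006986 0.07090636122443461
28.08037302745749 0.09187872619719153
35.219531924977844 0.14641218447947743
35.5065473872684 0.14914184045317705
tip proj top [330.96912208 229.50350624]
[[157 159 158 157 159 159 158 159 157 158 158 159 160 149 128]
 [160 157 158 159 160 158 157 158 155 159 159 160 155 129 120]
 [160 159 159 158 159 156 157 158 158 158 157 160 146 125 115]
 [158 160 160 160 161 160 157 157 161 154 156 157 140 118 119]
 [160 161 163 162 160 161 160 159 160 157 159 155 128 118 116]
 [145 149 149 149 151 147 146 147 148 151 158 147 119 114 115]
 [ 51  55  52  58  59  62  66  76  79  86  97  84  62  67  63]
 [ 28  27  32  33  31  29  30  28  33  34  28  22  15  19  27]
 [ 34  29  30  35  36  31  28  29  37  35  25  25  25  23  11]
 [ 32  33  27  33  30  35  37  37  42  30  27  19  25  35  28]
 [ 24  33  32  31  35  32  38  50  49  40  36  51  68  74  80]
 [ 30  26  31  31  29  33  43  60  63  61  80  97 100  98 104]
 [ 31  32  30  37  31  34  57  83  84  97 101 109 111 100  95]
 [ 33  36  24  30  29  47  80  95 101 102  97  91  83  75  73]
 [ 34  34  41  51  70  75  96 104 101  87  77  76  74  76  75]
 [ 67  81  98 109 102  99 103  98  84  77  78  77  77  80  79]
 [116 123 125 115 102 104  99  88  76  79  82  79  80  78  83]
 [130 131 124 105 102 101  87  81  82  84  81  82  85  82  87]
 [137 135 122 106 109  90  84  86  86  87  84  88  90  90  93]
 [142 137 107 106 103  85  88  85  91  89  94  94  97  96 101]]
```

```bash
python3 - <<'E'
from h import *
s=ld('s5');g=s['pixels'].astype(float).mean(2)
S=r.sense();p=S['tcp_pos'];n=S['ee_rot'][:,1].copy();n[2]=0;n/=np.linalg.norm(n);gr=p+[0,0,.011]
for v in range(132,182,3):
    row=g[v]; lo=int(246+(v-137)*.62-7); seg=cv2.GaussianBlur(row[None,:],(3,1),0)[0][lo:lo+18]; print(v,lo,seg.astype(int))
t=ld('t5')['pixels'].astype(int); m=t[212:242,316:346].mean(2).astype(int); print(m[::2,::2]); print(t[226:236:3,326:336:3].tolist())
E
```

```text
132 235 [ 40  41  42  43  47  59  80 101 114 119 120 119 117 113 104  88  67  50]
135 237 [ 44  43  43  44  51  68  91 108 116 118 115 105  88  67  49  39  36  36]
138 239 [45 44 42 40 39 40 41 41 41 40 40 44 48 51 49 45 43 43]
141 241 [ 43  43  39  37  38  39  47  70 106 136 150 147 129  98  67  50  44  43]
144 243 [ 44  44  44  45  46  53  75 110 140 155 158 150 127  93  62  48  45  45]
147 245 [ 45  45  45  45  46  56  83 117 143 156 155 143 116  81  55  46  44  43]
150 247 [ 44  44  44  44  48  62  91 126 149 157 154 140 112  78  53  45  44  42]
153 248 [ 45  44  44  44  45  50  66  96 128 151 157 150 129  97  65  49  45  44]
156 250 [ 43  43  44  44  45  51  75 110 141 156 157 146 124  91  62  48  45  44]
159 252 [ 45  45  45  45  48  61  90 123 146 157 155 142 113  77  52  43  43  44]
162 254 [ 46  46  44  43  46  60  90 125 150 158 154 140 111  76  52  44  43  44]
165 256 [ 45  45  45  45  49  66  95 128 151 157 150 128  95  64  49  45  45  45]
168 258 [ 45  46  45  44  52  75 109 135 143 133 110  84  62  49  45  45  46  46]
171 260 [42 43 43 45 51 60 72 81 85 84 80 71 59 47 4
[... 686 characters left out ...]
  25  26  13  25  23]
 [ 31  27  34  33  35  28  35  48  42  33  29  33  41  50  53]
 [ 34  23  25  30  31  34  38  50  53  46  62  76  84  94  98]
 [ 31  33  34  33  34  34  43  74  73  81  94 106 104 103 101]
 [ 31  31  34  29  30  39  64  90  97 102 102 100  98  84  75]
 [ 32  31  30  38  43  57  87 105 102  97  87  77  75  74  74]
 [ 37  57  69  89  93  90 100 102  93  81  77  73  79  78  76]
 [ 93 111 118 118 102 103 103  91  78  77  76  80  79  80  81]]
[[[29, 28, 32], [19, 26, 29], [27, 30, 32], [27, 30, 30]], [[31, 34, 32], [41, 39, 48], [46, 48, 53], [33, 34, 29]], [[31, 34, 37], [64, 64, 68], [77, 71, 73], [99, 87, 78]], [[48, 47, 46], [100, 89, 80], [113, 101, 89], [111, 98, 87]]]
```

```bash
python3 - <<'E'
from h import *
s=ld('s5');t=ld('t5');w=ld('w5')
T,e=tri((t,331,229),(s,272,177));print('tip tri',T,e)
S=r.sense();g=S['tcp_pos']+[0,0,.011];R=S['ee_rot']
print('grasp in scene',proj(s,g),'stem line u at that v:',253+(proj(s,g)[1]-144)*.585)
T=np.array([.4957,g[1]-.002,.239])
for a in (28,30,32,34,36):
    a=np.radians(a);d=np.array([-np.sin(a),0,np.cos(a)])
    top=T+.185*d; edge=top+.009*np.array([-np.cos(a),0,-np.sin(a)])
    print(np.degrees(a),'collar',proj(s,T+.1*d),'stem40',proj(s,T+.04*d),'handle',proj(s,T+.12*d),'top wrist',proj(w,top),'edge',proj(w,edge))
im=w['pixels'].mean(2).astype(int);print(im[250:282:2,296:340:3])
E
```

```text
tip tri [ 0.49602419 -0.04959818  0.23918342] [0.4, 0.4]
grasp in scene [235.84565778 119.00875863] stem line u at that v: 238.3801237986906
28.0 collar [250.97506702 138.82501063] stem40 [263.7222608  162.23292623] handle [246.5278539  130.65850817] top wrist [312.6535164  308.48200735] edge [312.23291058 286.99809006]
29.999999999999996 collar [250.01135477 138.81092407] stem40 [263.33558718 162.20277811] handle [245.37329539 130.66840564] top wrist [312.35657004 292.97405127] edge [311.96224688 271.90487571]
32.0 collar [249.0808087  138.84583744] stem40 [262.96020533 162.19106987] handle [244.26059954 130.73821533] top wrist [312.07871682 277.77812844] edge [311.71220395 257.24416871]
34.0 collar [248.18446218 138.92929388] stem40 [262.59656364 162.19775698] handle [243.19095435 130.86723207] top wrist [311.82104184 262.98082262] edge [311.48345438 243.08928498]
36.0 collar [247.32327649 139.06076495] stem40 [262.24509152 162.22277007] handle [242.16545098 131.05466244] top wrist [311.58433281 248.65912868] edge [311.27638409 229.50294253]
[[ 37  41   1 226 222 230 222 231 235 22
[... 268 characters left out ...]
9  34]
 [ 39  34  13  36  37  78 103  36  61  25  48   8  37  39  38]
 [ 36  37  29  28 130 229 231 236 241 147  33  34  40  51  55]
 [ 43  42  25 178 219 230 232 233 237 240 158  26  43  65  59]
 [ 40  40 122 216 226 233 231 237 237 238 241 186  35  57  63]
 [ 49  18 221 225 226 229 232 236 236 238 237 241  17  58  56]
 [ 57  62 227 235 239 241 245 243 247 247 250 247  96  57  59]
 [ 70  73  77  77  73  79  79  76  79  80  76  78  75  74  73]
 [ 83  83  84  83  81  81  82  79  84  81  87  87  85  84  79]
 [ 86  93  92  94  94  90  92  90  91  87  88  85  88  90  89]
 [ 96  95  92  99  95  99  97  98  95  94  97  96 102  92  96]
 [ 93  94  92  93  96 103 101 103  99 101  97 101  98  94  98]]
```

```bash
python3 -m jog '0 32 -4 -46 0; 0 33 -3 -47 0; 0 16 0 -26 0; 0 15 0 -26 0; 0 0 0 0 0' && python3 - <<'E'
from h import *
p=r.sense()['tcp_pos'];T=p+[.086,-.002,-.1096];print('tip',T)
s=cap('scene','s6');t=cap('top','t6')
print(proj(s,T),proj(t,T),'cup rim front',proj(t,[.595,-.0566,.067]))
g=s['pixels'].mean(2).astype(int)
u,v=proj(s,T).astype(int);print(g[v-14:v+16:3,u-16:u+18:3])
cv2.imwrite('pics/c6.png',np.hstack([cv2.resize(s['pixels'][180:280,250:350,::-1],None,fx=4,fy=4,interpolation=cv2.INTER_CUBIC),cv2.resize(t['pixels'][145:245,270:370,::-1],None,fx=4,fy=4,interpolation=cv2.INTER_CUBIC)]))
E
```

```text
time_s: 18.27
tcp_pos: [0.5054, -0.0547, 0.2014]
ee_rot: [[-1.0, 0.028, -0.005], [0.028, 1.0, -0.001], [0.005, -0.001, -1.0]]
wrist_force: [-0.7, 0.1, -1.7]
gripper_width: 0.197
gripper_force: 30.0
tip [ 0.59141254 -0.05666522  0.09182172]
[305.59014109 237.73966192] [330.49574571 200.93950808] cup rim front [330.02179779 201.14509175]
[[ 41  94 151 137  47  40  53 126 142 112 188 191]
 [ 40  41  64 150 133  58  42  42 118 163 185 185]
 [124  50  43 120 148 148  93 106 189 190 185 185]
 [109 146  80  48  88  82 144 159 184 193 176 179]
 [ 31  78 147 110  68  83 166 177 157 179 195 193]
 [ 31  32  43 125 143  99 163 185 182 165 171 180]
 [ 26  31  34  74 140 155 169 185 187 185 173 169]
 [ 36  31  76 138 139 146 160 157 176 179 178 177]
 [ 33  76 134 136 136 142 166 164 157 167 179 177]
 [ 75 137 137 135 136 147 159 169 175 159 156 173]]
```

View pics/c6.png

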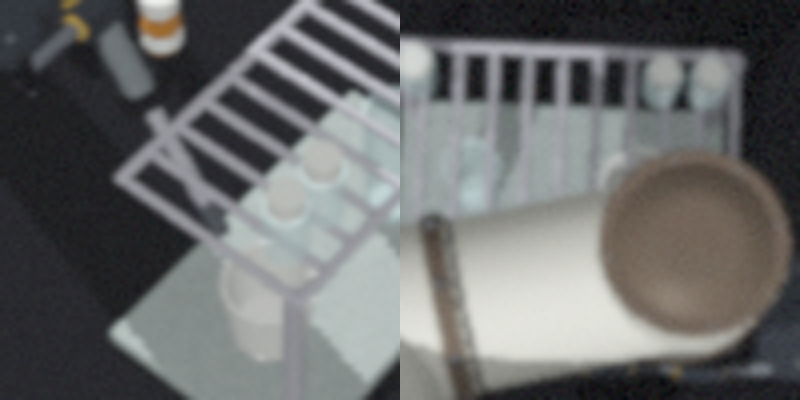

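The picture shows the tip at scene (304,235.5), about 2 px from the prediction, entering under the front wire just in front of the cup's rim. The rim's centre is at about (315,250).

```bash
python3 - <<'E'
from h import *
s=ld('s6')
for p in ([.623,-.0566,.067],[.595,-.0566,.067],[.623,-.0846,.067],[.623,-.0566,.012]):print(proj(s,p))
g=s['pixels'].mean(2).astype(int);print(g[256:270:3,296:332:2])
E
python3 -m jog '0 8 0 -13 0; 0 8 0 -13 0; 0 0 0 0 0'
```

```text
[316.17338681 250.02049212]
[307.07278114 244.11907719]
[309.00021665 258.03228717]
[316.42376633 261.68329062]
[[136 136 134 137 136 156 170 173 185 186 185 186 170 146 152 163 177 185]
 [138 136 136 136 134 140 160 174 183 184 186 185 167 141 141 151 180 187]
 [137 136 135 135 139 138 153 165 169 172 171 170 158 142 141 142 149 172]
 [138 137 137 138 138 136 144 163 167 171 172 171 158 140 140 137 141 142]
 [138 136 138 138 140 139 139 139 158 174 172 171 155 140 139 136 138 139]]
time_s: 18.75
tcp_pos: [0.5217, -0.0545, 0.1765]
ee_rot: [[-1.0, 0.028, -0.003], [0.028, 1.0, -0.0], [0.003, -0.0, -1.0]]
wrist_force: [-0.6, 0.5, -1.2]
gripper_width: 0.196
gripper_force: 30.0
```

```bash
python3 -m jog '0 5 0 -8 0; 0 5 0 -8 0; 0 5 0 -8 0; 0 0 0 0 0; 0 0 0 0 0' && python3 - <<'E'
from h import *
S=r.sense();print(S['tcp_pos']+[.086,-.002,-.1096])
s=cap('scene','s7'); T=S['tcp_pos']+[.086,-.002,-.1096];print(proj(s,T))
E
```

```text
time_s: 19.38
tcp_pos: [0.5371, -0.0545, 0.1539]
ee_rot: [[-1.0, 0.028, -0.0], [0.028, 1.0, -0.0], [0.0, -0.0, -1.0]]
wrist_force: [-0.7, -0.4, -1.3]
gripper_width: 0.198
gripper_force: 30.0
[ 0.62308272 -0.05652126  0.04428221]
[316.32554999 254.94897696]
```

```bash
python3 -m jog '0 2 0 -3 0; 0 2 0 -3 0; 0 0 0 -1 0; 0 0 0 0 0; 0 0 0 0 0' && python3 -m jog '0 0 0 0 0; 0 0 0 0 0; 0 0 0 0 0; 0 0 0 0 0; 0 0 0 0 0' && python3 -m jog '0 0 0 0 0; 0 0 0 0 0; 0 0 0 0 0; 0 0 0 0 0; 0 0 0 0 0' && python3 - <<'E'
from h import *
cap('scene','s8');cap('top','t8')
E
```

```text
time_s: 20.05
tcp_pos: [0.541, -0.0545, 0.1469]
ee_rot: [[-1.0, 0.028, 0.0], [0.028, 1.0, -0.0], [-0.0, -0.0, -1.0]]
wrist_force: [-0.0, -0.7, -0.8]
gripper_width: 0.197
gripper_force: 30.0
time_s: 20.68
tcp_pos: [0.541, -0.0545, 0.1468]
ee_rot: [[-1.0, 0.028, 0.0], [0.028, 1.0, 0.0], [-0.0, 0.0, -1.0]]
wrist_force: [-0.1, 0.1, -0.9]
gripper_width: 0.198
gripper_force: 30.0
time_s: 21.3
tcp_pos: [0.541, -0.0545, 0.1469]
ee_rot: [[-1.0, 0.028, -0.0], [0.028, 1.0, -0.0], [0.0, -0.0, -1.0]]
wrist_force: [-0.2, 1.0, -0.7]
gripper_width: 0.194
gripper_force: 30.0
```

```bash
python3 -m jog '0 -4 0 7 0; 0 -10 0 17 0; 0 -16 0 26 0; 0 -31 0 52 0; 0 -40 0 40 0' && python3 -m jog '0 -27 -50 10 0; 0 -27 -50 0 1.6; 0 -27 -50 0 2; 0 -27 -50 0 2; 0 -20 -50 0 0' && python3 -m jog '0 -7 -44 0 0; 0 0 0 0 0; 0 0 0 0 0' && python3 - <<'E'
from h import *
S=r.sense();T=S['tcp_pos']+S['ee_rot']@np.array([-.086,0,.1096])
s=cap('scene','s9');t=cap('top','t9');w=cap('wrist','w9')
print(T,proj(s,T),proj(t,T));u,v=proj(s,T).astype(int);g=s['pixels'].mean(2).astype(int)
for k in range(-12,10,2): print(v+k,u-14,g[v+k,u-14:u+14:1])
im=w['pixels'].mean(2).astype(int);print(im[240:282:2,296:340:3])
E
```

```text
time_s: 22.02
tcp_pos: [0.4393, -0.0547, 0.292]
ee_rot: [[-1.0, 0.028, 0.003], [0.028, 1.0, 0.0], [-0.003, 0.0, -1.0]]
wrist_force: [0.6, 0.7, -0.2]
gripper_width: 0.191
gripper_force: 30.0
time_s: 22.65
tcp_pos: [0.3101, -0.3056, 0.3007]
ee_rot: [[-0.998, -0.071, 0.003], [-0.071, 0.998, -0.001], [-0.003, -0.002, -1.0]]
wrist_force: [-0.2, -0.1, -0.8]
gripper_width: 0.194
gripper_force: 30.0
time_s: 23.02
tcp_pos: [0.3045, -0.3481, 0.2995]
ee_rot: [[-0.998, -0.07, 0.001], [-0.07, 0.998, -0.0], [-0.001, -0.0, -1.0]]
wrist_force: [-0.4, 0.1, -1.1]
gripper_width: 0.194
gripper_force: 30.0
[ 0.39035447 -0.34212618  0.19000391] [141.17674521 254.59773847] [443.62377228 272.37093554]
242 127 [135 143 143 138 130 118  96  72  50  41  42  38  37  38  42  33  40  37
  39  39  36  36  38  40  37  35  35  40]
244 127 [ 83 115 136 143 142 138 126 111  85  60  44  36  39  35  34  40  39  36
  38  40  38  38  37  38  40  38  38  37]
246 127 [ 42  55  85 114 134 137 126 103  79  66  57  48  43  36  40  38  38  38
  38  41  37  40  33  40  37  36  39  39]
248 127 [36 34 44 51 70 80 83 77 74 71 70 63
[... 1339 characters left out ...]
9  66]
 [ 69  56  43  75  67  51  76  73  59  53  49  38  41  70  68]
 [ 68  64  47  85 102 235 241 246 251 142  46  44  50  72  71]
 [ 72  60  43 146 243 241 243 245 246 251 155  38  55  72  72]
 [ 76  49 114 238 238 241 244 245 246 247 252 184  44  69  79]
 [ 71  46 236 240 239 241 242 246 246 248 249 255  27  76  68]
 [ 72  58 243 247 246 247 249 251 253 254 254 255  66  67  71]
 [136 133 142 145 141 146 142 144 149 141 143 143 140 132 139]
 [168 175 167 173 168 172 173 169 173 169 170 172 171 170 174]
 [186 189 189 186 185 183 185 186 187 187 182 184 188 184 185]
 [202 198 198 196 197 198 199 198 198 199 197 198 199 201 201]
 [205 206 205 210 209 207 206 207 209 204 208 209 209 209 209]]
```

```bash
python3 - <<'E'
from h import *
t=ld('t9');g=t['pixels'].mean(2).astype(int);print(g[256:286:2,430:458:2])
s=ld('s9');print(tri((t,443.6,271),(s,140,254.8)))
S=r.sense();g0=S['tcp_pos']+[0,0,.011]; x=-S['ee_rot'][:,0]; n=S['ee_rot'][:,1]
# intersect scene ray w/ hand plane and with y offsets
for dy in (-.004,-.002,0,.002):
    o,d=ray(s,140,254.8);q=o+d*((g0+n*dy-o)@n)/(d@n);print(dy,q-g0)
E
```

```text
[[178 174 167 164 159 152 147 144 142 139 133 123 101  68]
 [184 180 177 171 168 161 156 152 147 143 141 138 131 119]
 [189 186 182 180 176 173 166 162 156 151 145 141 138 136]
 [196 192 190 186 181 178 176 171 166 162 155 149 145 142]
 [201 199 196 194 191 188 181 178 175 169 166 158 154 151]
 [207 203 201 200 195 193 188 185 182 177 173 170 164 160]
 [211 209 207 202 200 198 195 192 188 185 182 177 172 168]
 [214 212 210 208 205 203 200 196 195 192 188 183 178 177]
 [217 218 213 212 210 207 204 203 199 196 194 191 192 188]
 [221 219 216 216 214 211 208 207 203 201 198 194 194 194]
 [225 222 221 219 217 214 213 209 208 205 204 200 197 195]
 [227 224 224 222 219 217 214 211 204 199 198 197 195 199]
 [228 226 226 222 216 208 203 196 193 194 195 193 196 199]
 [228 223 213 201 191 189 190 191 193 193 194 193 194 198]
 [199 186 181 184 184 188 190 192 193 194 194 194 195 196]]
(array([ 0.3927408 , -0.34297237,  0.19317957]), [2.0, 2.0])
-0.004 [ 0.0890167   0.00234628 -0.11335406]
-0.002 [ 0.08276917  0.00389838 -0.12155757]
0 [ 0.07652163  0.00545048 -0.12976107]
0.002 [ 0.0702741   0.00700258 -0.13796458]
```

```bash
python3 -m jog '0 0 0 -40 0; 0 0 0 -31 0; 0 10 0.7 0 0; 0 10 0.7 0 0; 0 0 0 0 0' && python3 -m jog '0 8 0.6 0 0; 0 8 0.6 0 0; 0 8 0.5 0 0; 0 0 0 0 0' && python3 -m jog '0 8 0.6 0 0; 0 8 0.6 0 0; 0 8 0.5 0 0; 0 0 0 0 0'
```

```text
time_s: 23.8
tcp_pos: [0.327, -0.3474, 0.2294]
ee_rot: [[-0.997, -0.072, 0.003], [-0.072, 0.997, -0.002], [-0.003, -0.002, -1.0]]
wrist_force: [-0.0, 0.2, -1.3]
gripper_width: 0.194
gripper_force: 30.0
time_s: 24.3
tcp_pos: [0.3496, -0.3454, 0.2277]
ee_rot: [[-0.998, -0.071, -0.0], [-0.071, 0.998, 0.0], [0.0, 0.0, -1.0]]
wrist_force: [-0.3, -0.1, -1.2]
gripper_width: 0.194
gripper_force: 30.0
time_s: 24.8
tcp_pos: [0.3737, -0.3437, 0.2277]
ee_rot: [[-0.998, -0.071, -0.0], [-0.071, 0.998, 0.0], [0.0, 0.0, -1.0]]
wrist_force: [-0.3, 0.1, -0.9]
gripper_width: 0.195
gripper_force: 30.0
```

```bash
python3 -m jog '0 6 0.4 0 0; 0 6 0.4 0 0; 0 5 0.4 0 0; 0 5 0.3 0 0; 0 0 0 0 0' && python3 -m jog '0 5 0.4 0 0; 0 5 0.3 0 0; 0 5 0.4 0 0; 0 0 0 0 0' && python3 -m jog '0 6 0.4 0 0; 0 6 0.4 0 0; 0 6 0.5 0 0; 0 0 0 0 0'
```

```text
time_s: 25.42
tcp_pos: [0.395, -0.342, 0.2274]
ee_rot: [[-0.998, -0.07, -0.001], [-0.07, 0.998, 0.001], [0.001, 0.001, -1.0]]
wrist_force: [0.0, 0.0, -1.1]
gripper_width: 0.197
gripper_force: 30.0
time_s: 25.92
tcp_pos: [0.4099, -0.3409, 0.2272]
ee_rot: [[-0.998, -0.07, -0.001], [-0.07, 0.998, 0.001], [0.001, 0.001, -1.0]]
wrist_force: [-2.4, 0.2, -3.5]
gripper_width: 0.196
gripper_force: 30.0
time_s: 26.42
tcp_pos: [0.4283, -0.3398, 0.2275]
ee_rot: [[-0.998, -0.07, -0.001], [-0.07, 0.998, 0.0], [0.001, 0.0, -1.0]]
wrist_force: [-4.0, 0.3, -2.1]
gripper_width: 0.2
gripper_force: 30.0
```

```bash
python3 -m jog '0 6 0.4 0 0; 0 6 0.4 0 0; 0 6 0.5 0 0; 0 0 0 0 0' && python3 -m jog '0 6 0.4 0 0; 0 6 0.4 0 0; 0 5 0.3 0 0; 0 0 0 0 0; 0 0 0 0 0' && python3 - <<'E'
from h import *
w=cap('wrist','w10');s=cap('scene','s10');im=w['pixels'].mean(2).astype(int);print(im[190:272:3,296:340:3])
S=r.sense();g=S['tcp_pos']+[0,0,.011];x=-S['ee_rot'][:,0]
for a in (-5,0,5,10):
    a=np.radians(a);d=np.array([-np.sin(a)*x[0],-np.sin(a)*x[1],np.cos(a)]);print(np.degrees(a),'top centre',proj(w,g+.04*d),'edge',proj(w,g+.04*d-.009*np.cos(a)*x),'scene top',proj(s,g+.04*d),'collar',proj(s,g-.041*d))
E
```

```text
time_s: 26.92
tcp_pos: [0.4458, -0.3386, 0.228]
ee_rot: [[-0.998, -0.07, -0.001], [-0.07, 0.998, -0.0], [0.001, -0.0, -1.0]]
wrist_force: [-4.9, -0.9, -0.1]
gripper_width: 0.198
gripper_force: 30.0
time_s: 27.55
tcp_pos: [0.4629, -0.3376, 0.2285]
ee_rot: [[-0.998, -0.07, 0.0], [-0.07, 0.998, -0.001], [-0.0, -0.001, -1.0]]
wrist_force: [-5.1, 0.5, 1.6]
gripper_width: 0.198
gripper_force: 30.0
[[255 255 255 255 149 168 175 165 168 161 255 255 255 255 255]
 [255 255 255 255 147 169 177 165 165 165 255 255 255 255 255]
 [255 255 255 255 150 156  93 101 155 161 255 255 255 255 255]
 [255 255 255 255 164  92  98 104  90 164 255 255 255 255 255]
 [255 255 255 255 170  97 168 171 109 164 255 255 255 255 255]
 [255 255 255 255 180 157 241 232 164 154 255 255 255 255 255]
 [255 255 255 255 178 167 236 245 216 146 255 255 255 255 255]
 [255 255 255 255 135 179 235 244 242 149 255 255 255 255 255]
 [255 255 255 255 125 163 199 154 248 144 255 255 255 255 255]
 [255 255 255 168  73  76  87  87  76  71 182 255 255 255 255]
 [255 255  45  84  84  86  80  86  89  82  93  45 255 255 255]
 [255  48  8
[... 957 characters left out ...]
7 186 186 190 191 182 149  47  72  76]
 [ 93  79 129 141 150 156 163 171 169 173 166 104  86  96  97]]
-5.0 top centre [317.42124235 312.70499715] edge [317.48441165 295.71741529] scene top [153.74764098 248.67338173] collar [163.75718998 268.78224289]
0.0 top centre [317.44754671 306.41044113] edge [317.51216242 289.05109509] scene top [152.38024346 247.74843045] collar [165.06682005 269.68491945]
5.0 top centre [317.47013749 299.55848389] edge [317.53547872 281.98687734] scene top [151.06832553 246.91515726] collar [166.33483512 270.51181102]
10.0 top centre [317.48859647 292.23931973] edge [317.55389925 274.62622859] scene top [149.82273855 246.18017999] collar [167.55244084 271.25695672]
```

```bash
python3 - <<'E'
from h import *
w=ld('w10');s=ld('s10')
for z in (.1995,.2025,.2055):
    q=onz(w,317,228,z);c=onz(w,317,216.5,z-.004);print(z,'axis from handle',q[0]+.009,'from collar',c[0]+.016)
g=s['pixels'].mean(2).astype(int);print(r.sense()['tcp_pos'])
for v in range(258,284,2):print(v,g[v,148:184])
E
```

```text
0.1995 axis from handle 0.4673294852762069 from collar 0.4670132973203326
0.2025 axis from handle 0.46608624685346745 from collar 0.46591342416357173
0.2055 axis from handle 0.464843008430728 from collar 0.46481355100681093
[ 0.46284312 -0.33755363  0.22850401]
258 [54 52 46 46 46 46 47 45 46 57 76 88 94 89 87 79 67 53 41 38 35 34 32 34
 35 37 41 42 40 41 41 36 43 41 39 41]
260 [ 48  46  48  44  44  44  45  50  65  85  96 101  98  95  91  86  80  70
  58  43  39  38  34  36  36  39  40  39  40  42  41  39  38  41  42  41]
262 [ 46  46  46  45  44  43  41  43  52  76  95  99 100  97  98  91  87  83
  76  66  59  53  50  45  39  39  42  40  41  39  38  39  40  40  42  40]
264 [ 47  49  45  44  36  37  26  33  37  48  67  87  98 101  98  96  93  88
  85  81  84  82  78  68  54  43  42  44  38  39  39  42  39  41  42  41]
266 [ 42  44  40  35  30  30  30  25  25  35  44  63  84  96 100  99  96  91
  87  84  81  81  77  74  65  48  40  38  41  41  38  40  37  40  39  41]
268 [ 42  43  41  38  33  30  31  30  31  30  31  38  52  77  95 100  99  95
  91  87  78  63  48  46  43  50  55  50  
[... 388 characters left out ...]
69  68  58  45  35  37
  29  39  34  39  73 144 208 237 245 246 246 245 244 241 233 213 177 128]
276 [156 209 235 243 246 245 245 243 236 221 196 154 100  59  45  42  36  35
  44  64  87 106 120 146 195 228 241 246 246 246 246 247 248 251 253 245]
278 [172 218 235 243 245 245 245 245 246 245 243 236 222 195 154 101  55  41
  57  93 125 137 135 132 131 154 186 214 232 241 246 249 253 254 249 245]
280 [ 73 117 163 198 223 238 243 245 245 246 246 246 245 243 237 222 192 145
  87  61  85 120 135 136 131 123 119 141 191 227 244 247 245 244 245 244]
282 [ 37  44  55  78 121 165 203 227 239 245 245 245 245 245 245 244 242 235
 215 176 126 101 116 134 137 138 156 197 228 240 243 243 244 243 243 244]
```

```bash
python3 -m jog '0 -9 -0.6 0 0; 0 -9 -0.6 0 0; 0 -8 -0.6 0 0; 0 0 0 -15 0; 0 0 0 0 0' && python3 -m jog '0 0 0 -12 0; 0 0 0 -8 0; 0 0 0 -3 0; 0 0 0 0 0; 0 0 0 0 0' && python3 -m jog '0 0 0 -2 0; 0 0 0 0 0; 0 0 0 0 0'
```

```text
time_s: 28.28
tcp_pos: [0.4363, -0.3387, 0.211]
ee_rot: [[-0.998, -0.07, -0.003], [-0.07, 0.998, 0.002], [0.003, 0.002, -1.0]]
wrist_force: [-0.4, 1.0, -2.3]
gripper_width: 0.199
gripper_force: 30.0
time_s: 28.9
tcp_pos: [0.4373, -0.3393, 0.1902]
ee_rot: [[-0.998, -0.07, 0.001], [-0.07, 0.998, -0.0], [-0.001, -0.0, -1.0]]
wrist_force: [0.8, 0.1, -0.6]
gripper_width: 0.2
gripper_force: 30.0
time_s: 29.28
tcp_pos: [0.4371, -0.3393, 0.1879]
ee_rot: [[-0.998, -0.07, 0.0], [-0.07, 0.998, -0.0], [-0.0, -0.0, -1.0]]
wrist_force: [0.5, -0.1, -1.0]
gripper_width: 0.197
gripper_force: 30.0
```

```bash
python3 -m jog '0 0 0 -1.5 0; 0 0 0 0 0; 0 0 0 0 0' && python3 -m jog '0 0 0 -1.5 0; 0 0 0 0 0; 0 0 0 0 0' && python3 -m jog '0 0 0 -1.5 0; 0 0 0 0 0; 0 0 0 0 0'
```

```text
time_s: 29.65
tcp_pos: [0.437, -0.3392, 0.1863]
ee_rot: [[-0.998, -0.07, -0.0], [-0.07, 0.998, -0.0], [0.0, -0.0, -1.0]]
wrist_force: [-0.8, -0.8, -0.6]
gripper_width: 0.198
gripper_force: 30.0
time_s: 30.02
tcp_pos: [0.437, -0.3392, 0.1848]
ee_rot: [[-0.998, -0.07, -0.0], [-0.07, 0.998, -0.0], [0.0, -0.0, -1.0]]
wrist_force: [-0.7, 0.5, -1.5]
gripper_width: 0.203
gripper_force: 30.0
time_s: 30.4
tcp_pos: [0.4373, -0.3393, 0.1842]
ee_rot: [[-0.998, -0.07, 0.001], [-0.07, 0.998, -0.001], [-0.001, -0.001, -1.0]]
wrist_force: [-1.6, 2.0, 5.5]
gripper_width: 0.198
gripper_force: 30.0
```

```bash
python3 -m jog '0.3 0 0 0 0; 0.5 0 0 0 0; 0.6 0 0 0 0; 0.6 0 0 0 0; 0.6 0 0 0 0' && python3 -m jog '0.6 0 0 30 0; 0.6 0 0 50 0; 0.6 0 0 50 0; 0.6 -30 0 40 0; 0.6 0 0 0 0' && python3 - <<'E'
from h import *
w=cap('wrist','w11');s=cap('scene','s11');a=ld('scene0')['pixels'].astype(int);b=s['pixels'].astype(int)
d=np.abs(a-b).max(2)
for n,(u0,u1,v0,v1) in dict(probe=(145,185,245,300),fork=(150,200,255,300),cup=(300,328,238,275),bottle=(285,325,340,390),vial=(280,300,170,195),cyl=(320,365,190,225)).items(): print(n,d[v0:v1,u0:u1].max(),(d[v0:v1,u0:u1]>40).sum())
g=b.mean(2);g0=a.mean(2)
for v in (256,262,268,274): print(v,g0[v,144:178].astype(int),'\n   ',g[v,144:178].astype(int))
E
```

```text
time_s: 31.02
tcp_pos: [0.437, -0.3392, 0.1832]
ee_rot: [[-0.998, -0.07, -0.0], [-0.07, 0.998, 0.0], [0.0, 0.0, -1.0]]
wrist_force: [-0.3, 0.5, -0.1]
gripper_width: 0.584
gripper_force: 0.0
time_s: 31.65
tcp_pos: [0.4069, -0.3401, 0.358]
ee_rot: [[-0.998, -0.069, 0.008], [-0.069, 0.998, -0.005], [-0.007, -0.005, -1.0]]
wrist_force: [-0.0, -1.0, -1.0]
gripper_width: 0.599
gripper_force: 0.0
probe 58 4
fork 58 4
cup 55 182
bottle 20 0
vial 10 0
cyl 35 0
256 [ 46  51  85 133 163 171 172 169 164 154 135 111  96  86  72  53  46  46
  46  44  43  44  44  43  46  43  42  42  43  43  46  41  45  45] 
    [ 46  61 106 149 168 170 169 167 162 150 128 103  90  78  60  48  45  44
  42  41  47  44  43  43  43  42  40  42  44  42  45  44  38  48]
262 [ 46  43  44  46  47  54  82  99 108 111 109 110 105 102  98  95  91 106
 154 182 173 133  83  54  45  44  42  46  45  44  43  45  42  44] 
    [ 41  42  43  44  49  64  90 103 109 108 106 104 104 100  94  91  87 105
 154 181 171 131  85  52  43  46  45  43  41  44  45  44  46  44]
268 [ 46  42  46  42  41  45  45  43  48  63  85 103 110 110 106 106 104 100
  99  97 105 115 128 155 198 229 242 241 220 178 125  74  47  46] 
    [ 41  43  46  44  45  42  42  44  51  71  93 105 108 107 108 103 101  95
  93 100 110 125 146 180 217 241 246 240 218 176 125  75  48  44]
274 [ 45  44  46  43  59 108 172 220 242 245 227 187 119  91  98 107 111 109
 107 105 101  93  75  54  59  67  83 152 215 246 252 253 253 253] 
    [ 39  44  42  47  58 106 171 217 240 240 217 163 105  94 104 108 107 107
 105 102  97  86  70  61  69  70  96 167 223 248 252 252 252 251]
```

```bash
python3 - <<'E'
from h import *
t=cap('top','t11')
def sh(a,b,x0,x1,y0,y1):
    f=lambda n:cv2.Laplacian(cv2.GaussianBlur(cv2.cvtColor(ld(n)['pixels'],cv2.COLOR_RGB2GRAY).astype(np.float32)[y0:y1,x0:x1],(0,0),1),-1)
    return np.round(cv2.phaseCorrelate(f(a),f(b)),2) if 0 else cv2.phaseCorrelate(f(a),f(b))
print('cup top',sh('top0','t11',315,346,178,203),'cup scene',sh('scene0','s11',298,330,238,276),'lever scene s2-s11',sh('s2','s11',335,360,105,145),'cyl',sh('top0','t11',278,300,175,203))
d=np.abs(ld('top0')['pixels'].astype(int)-ld('t11')['pixels']).max(2);print(d[178:203,315:346].max())
print(r.sense()['gripper_force'])
E
```

```text
cup top ((0.021461296574850408, 0.47633848006936574), 0.9059473913908005) cup scene ((-0.6305623881234439, -0.05155395779913263), 0.37347492948174477) lever scene s2-s11 ((0.46393789060382495, 0.01853534309722704), 0.9837735949754715) cyl ((0.06271383794397956, 0.03665444082479219), 1.1490844246413974)
49
0.0
```

```bash
python3 -c "
from station import r
print(r.finish_job())"
```

```text
the job is handed in; nothing more can be done
None
```

I handed the job in at about 32 s of the 67 s allowed, but the hand-in call gave no verdict, so success isn't confirmed. By my measurements the lever is upright to within about 0.05 rad. The probe's tip was held about 25 mm above the cup's underside for over a second. The probe is back in the fork within about 1 mm of its first place, the cup is standing (shifted about 1 mm at most), and the images show no movement of the cylinder, bottle or jar.

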